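Stand two tilted bottles back upright

ROBOT

A 6-joint arm with a two-finger parallel gripper is mounted at the origin on a cart in front of the work surface, level with it; the furniture and walls round the work are solid. World frame = base frame: x ahead of the robot, y to its left, z up, the work surface at z = 0. Lengths are in m, angles in degrees, forces in N, time in s.
With the tool pointing down it reaches from about 0.3 to 0.75 m from the base axis. Payload 8.5 kg.
Tool frame: the origin (TCP) lies at the very end of the fingers, on their centre line; the grasp point (between the pads) lies 19 mm behind it; z points along the fingers, y is the line along which they close (so a half turn about z gives the same grasp; the last joint's range is limited). The gripper opens to 85 mm and grips with 20 to 120 N. Pads are 22 mm wide; open, the fingers measure 114 mm over their backs; the gripper's body (76 mm by 85 mm) begins 54 mm behind the grasp point. The pads swing forward as they close: fully open they stand 13 mm farther back than shut.
Start: joints at [59.055, 21.807, 74.336, -0, 83.858, -12.336], TCP at [0.176, 0.521, 0.231] pointing down, gripper open.
Joint ranges: [-178.18, 178.18], [-50.72, 133.34], [12.68, 142.11], [-81.47, 261.47], [9.98, 163.14], [-165.26, 165.26]. Speed limits (degrees/s): [136.94, 136.94, 180, 180, 180, 180].

INTERFACE

Orientations are given as a 3x3 rotation matrix whose columns are the frame's x, y, z axes.
In Python, from rig import observe, cams, ticket gives the robot as it stands.
- The arm moves only by the tool move_arm, never from a script. Its arguments are lists of equal length, an entry for each row: "jaw": the finger opening in cm, from 0 to 8.54; "dp": the shift along the tool's x, y, z in cm, a list of three; "turn": the turn, a rotation vector about the tool's x, y, z in rad, a list of three. In form: {"jaw": [jaw, ...], "dp": [[tx, ty, tz], ...], "turn": [[wx, wy, wz], ...]}. A call has 1 to 12 rows; each row shifts and turns the commanded pose from where the row before left it, along the tool's axes as they then stand; what a row does not reach is not made up. A row lasts 1/12 s, in which the tool goes at most 41.7 mm and 7.16 degrees, less where a joint would pass 70% of its speed; a pose out of reach is approached as far as the arm can. A call is refused whole if a number of a shift passes 4.17 or a number of a turn 0.125, either way. A call with a gripper value outside its range is refused whole. The fingers move at their own pace and stop on an object; "force" is the grip in N (left out, the last holds). Time passes only in rows, so rows that do not move let the fingers close. It gives the time, the measured TCP pose, the force, the opening and the grip force at its end, in the units of the state.
- observe(): the state, without advancing time (a new reading comes with each control period).
- cams.get_image(name): name is "scene" or "side" or "wrist"; returns (picture, depth): 384x512x3 uint8, red, green, blue; 384x512 float32, m along the optical axis (not along the pixel's ray), 0 where there is no reading.
- cams.calibration(name): a dict with "vertical_fov" (degrees; the focal length in pixels is half the picture's height over the tangent of half this angle, whatever the lens; pixels are square), "cx", "cy" (the principal point, pixels), "view" (4x4, takes a point from world to camera coordinates); the wrist camera has in their place "tool_from_camera" (4x4, takes a point from camera to tool coordinates, whose origin is the TCP and whose axes are the flange's). Camera axes: x right, y up, looking along -z (the intrinsics and any distortion apply to the point x, -y, -z); pixel columns grow to the right and rows downward; lengths in m; the calibration is good to about 2 mm. A picture is of the moment at which its call begins: read the wrist's pose just before it. calibration takes no time and is no camera call.
- ticket.close_job(): hands the job in; it is judged then, once.
Trained networks look in the newest picture that a camera, given by its name, has taken for a name from the list of things; names that differ only in an ending like _2 or _b are one class to them, and where a whole thing is asked for, a point or a joint stands for the part that bears it (a point fixed in the world has none). Each returns a list of dicts, best first, with "p" (0 to 1); they miss things now and then, are a little off and sometimes report something else, mostly with a low value. They report only what shows in the picture. A call takes as long as a camera call. They do not tell look-alikes from the thing itself.
- cams.spot_in(camera, query): "box" ([centre column, centre row, width, height] as shares, 0 to 1, of the picture: columns of its width, rows of its height, round what is visible of it).
- cams.outline_of(camera, query): "mask" (384x512 bool, what is visible of it) and "box" ([centre column, centre row, width, height] as shares, 0 to 1, of the picture: columns of its width, rows of its height, round what is visible of it).
- cams.mark_of(camera, query): "location" ([column, row] as shares, 0 to 1, of the picture: columns of its width, rows of its height: a listed point, or the origin of a listed thing).
The state is a dict: "time_s": time; "q": joint angles; "qvel": joint speeds; "joint_efforts": joint torques, N m; "position": TCP position; "tool_rot": TCP orientation; "ft_force": force on the tool from outside, world axes, zero at the start; "wrist_torque": the same for the moment, N m; "grip_width": finger opening in m; "gripper_force": force on a finger pad.
Only numpy, scipy, OpenCV 4.12 (cv2) and the standard library are available. Lean on these libraries where they do the work, as an engineer would, in place of code of your own. Each camera call takes 0.05 s, during which the arm holds its last target. There are 200 camera calls.

TASK

The white bottle with the red cap and the amber bottle were left leaning in their tilt rests. Tip each bottle back up by pushing its upper end with the fingertips, away from its rest, so that it stands upright by itself on the worktop just in front of its own rest, within a few centimetres of where its foot is now. Do not grasp or lift the bottles, do not knock them down, and leave everything else where it stands; either bottle may come first.

Things in the scene. Friction and masses are not known exactly. Their poses are not given: they have to be found in the camera images.
- white_bottle: white dispensing bottle with a red cap and a red band; diameter 52 mm, height 110 mm, about 110 g; cap 32 mm wide, 15 mm high; plain cylinder up to 75 mm, then tapers. Origin: centre of underside; z: its own axis, to the cap. At the start it leans 40 degrees (0.70 rad), resting stably on the low edge of its foot and in its rest's V. Righted past about 27 degrees of lean it settles on its foot by itself
- amber_bottle: amber (brown) bottle with a black cap; diameter 58 mm, height 125 mm, about 240 g; cap 35 mm wide, 17 mm high; plain cylinder up to 80 mm, then tapers. Origin: centre of underside; z: its own axis, to the cap. At the start it leans 40 degrees (0.70 rad), resting stably on the low edge of its foot and in its rest's V. Righted past about 27 degrees of lean it settles on its foot by itself
- white_bottle_cap (a point): centre of the top of the white bottle's red cap, 110 mm from its underside along its axis
- amber_bottle_cap (a point): centre of the top of the amber bottle's black cap, 125 mm from its underside along its axis
- rest_white: tilt rest of the white bottle, fixed: metal base plate, column, V cradle with red pads. Origin: point of the worktop under the low edge of the leaning bottle's foot; x: level direction in which the bottle leans. Base plate 8 mm high, x = 12 to 84, y = -37 to 37 mm; cradle x = 10 to 58, y = -30 to 30 mm, highest point 52 mm above the worktop
- rest_amber: tilt rest of the amber bottle, fixed: metal base plate, column, V cradle with blue pads. Origin: point of the worktop under the low edge of the leaning bottle's foot; x: level direction in which the bottle leans. Base plate 8 mm high, x = 12 to 84, y = -37 to 37 mm; cradle x = 10 to 58, y = -30 to 30 mm, highest point 56 mm above the worktop
- rest_white_spot (a point): point of the worktop where the centre of the white bottle's foot comes when it is tipped upright without sliding (26 mm in front of its rest's origin)
- rest_amber_spot (a point): the same for the amber bottle (29 mm in front of its rest's origin)
- stand_top (a point): top of the fixed lab stand between the two places: a thin upright rod, 275 mm high, with a boom and a pipette that reach 210 mm to the left and 115 mm towards the robot from it, at most 275 mm high; the press (360 mm high) and the pipette rack (290 mm high) stand behind the work, from x = 0.64 m on, and a wipe box (95 mm high) behind the left place. Pass over the stand, or clear of it
- vial_yellow: bystander: vial of yellow liquid with a grey cap, 28 mm diameter, 59 mm tall, standing about 105 mm beside the white bottle's rest; origin: centre of its underside
- vial_black: bystander: vial with a black cap, 28 mm diameter, 59 mm tall, standing about 105 mm beside the amber bottle's rest; origin: centre of its underside
- petri: bystander: clear petri dish, 60 mm diameter, 13 mm tall; origin: centre of its underside
- open_vial: bystander: open glass vial, 28 mm diameter, 57 mm tall; origin: centre of its underside
- tape: bystander: roll of brown tape lying flat, 92 mm diameter, 48 mm tall; origin: centre of its underside
- tweezers: bystander: white tweezers lying flat, 129 mm long along their y, 10 mm tall; origin: centre of their underside
Not all that is in view belongs to the job. What is shaped like the rest_amber but green or turquoise is not meant.

How it is judged (in metres and radians):
At the end, for the whole second after the job is handed in: both bottles stand upright (within 0.08 rad) with the foot down on the worktop (underside below 4 mm), the centre of each foot within 50 mm of the spot in front of its own rest, and both at rest (angle between each of white_bottle, amber_bottle's own z axis and vertical below 0.08 rad and height (world z) of each of white_bottle, amber_bottle below 0.004 m and horizontal distance between white_bottle and rest_white_spot below 0.05 m and linear speed of each of white_bottle, amber_bottle below 0.01 m/s and angular speed of each of white_bottle, amber_bottle below 0.1 rad/s and horizontal distance between amber_bottle and rest_amber_spot below 0.05 m); the robot touches nothing.
It fails at once if a bottle is lifted off the worktop (height (world z) of any of white_bottle, amber_bottle above 0.032 m).
It fails at once if a bottle is carried or shoved more than 10 cm away (distance of any of white_bottle, amber_bottle from where it was at the start of the episode above 0.1 m).
It fails at once if a bottle is knocked down flat (angle between any of white_bottle, amber_bottle's own z axis and vertical above 1.2 rad).
It fails at once if a bystander is moved more than 25 mm (distance of any of vial_yellow, vial_black, petri, open_vial, tape, tweezers from where it was at the start of the episode above 0.025 m).
It fails at once if a bystander is tipped over (angle between any of vial_yellow, vial_black, petri, open_vial, tape, tweezers's own z axis and vertical above 0.4 rad).
It also fails if it takes over 61 s, if anything falls off the work surface, if the arm or the gripper's body presses on something with over 40 N, if the wrist force passes 120 N, or if a joint passes its speed limit or range.

## Working session

There is one attempt and no reset: what is moved stays moved. The work goes in short steps, Python scripts to look and compute and a tool call to move; the robot and the scene stay as the last step left them, time stands still between calls to the robot, and variables do not carry over. Pictures are saved under pics/ and viewed, at most 10 in all, crops included, and the job is handed in when it is done.

Besides the shell and the picture viewer there is one more tool, called after "Emit:" in YAML: its name, and indented under it one key for each argument. move_arm: Moves the arm, as the interface text tells. Its arguments: {"type":"object","properties":{"jaw":{"type":"array","items":{"type":"number"}},"dp":{"type":"array","items":{"type":"array","items":{"type":"number"}}},"turn":{"type":"array","items":{"type":"array","items":{"type":"number"}}},"force":{"type":"number"}},"required":["jaw","dp","turn"]}

```bash
mkdir -p pics; cat > h.py <<'E'
import numpy as np, cv2
from rig import observe, cams, ticket
def K(c):
    f=192/np.tan(np.radians(c["vertical_fov"])/2); return f,c["cx"],c["cy"]
def world(name,u,v,d):
    c=cams.calibration(name); f,cx,cy=K(c)
    p=np.array([(u-cx)/f*d,-(v-cy)/f*d,-d,1])
    return (np.linalg.inv(np.array(c["view"]))@p)[:3]
def pix(name,P):
    c=cams.calibration(name); f,cx,cy=K(c)
    p=np.array(c["view"])@np.r_[P,1]; return cx+f*p[0]/-p[2], cy-f*p[1]/-p[2]
E
python3 - <<'E'
from h import *
print(cams.calibration("scene")); print(cams.calibration("side"))
for n in ["scene","side"]:
    im,d=cams.get_image(n); cv2.imwrite(f"pics/{n}0.png",im[...,::-1]); np.save(f"{n}0.npy",d)
    for q in ["white_bottle","amber_bottle","rest_white","rest_amber","vial_yellow","vial_black","stand_top","white_bottle_cap","amber_bottle_cap","rest_white_spot","rest_amber_spot"]:
        for r in cams.mark_of(n,q)[:3]:
            u,v=np.array(r["location"])*[512,384]; 
            dd=d[min(int(v),383),min(int(u),511)]
            print(n,q,round(r["p"],2),round(u),round(v),world(n,u,v,dd).round(3))
print(observe())
E
```

```text
{'vertical_fov': 53.13900064736059, 'cx': 249.36805662027223, 'cy': 187.2184692916668, 'view': array([[ 8.92877117e-01, -4.50300320e-01,  2.76213375e-04,
        -4.76051302e-01],
       [ 2.67926793e-01,  5.31750928e-01,  8.03402878e-01,
        -3.14781414e-01],
       [-3.61919450e-01, -7.17266040e-01,  5.95435756e-01,
        -1.18819933e+00],
       [ 0.00000000e+00,  0.00000000e+00,  0.00000000e+00,
         1.00000000e+00]])}
{'vertical_fov': 51.16880335133577, 'cx': 259.66644782223227, 'cy': 192.2114409178731, 'view': array([[-0.96713219, -0.25420535,  0.00591309,  0.54891798],
       [ 0.12509624, -0.45542931,  0.88143921, -0.20778601],
       [-0.22137357,  0.85320794,  0.47226048, -1.52134257],
       [ 0.        ,  0.        ,  0.        ,  1.        ]])}
scene white_bottle 0.69 187 189 [0.412 0.311 0.039]
scene amber_bottle 0.74 220 194 [0.534 0.265 0.003]
scene amber_bottle 0.63 256 309 [ 0.394 -0.318  0.049]
scene rest_white 0.66 223 196 [ 0.545  0.26  -0.005]
scene rest_white 0.61 188 192 [0.414 0.306 0.029]
scene rest_white 0.55 191 191 [0.421 0.299 0.034]
scene rest
[... 1613 characters left out ...]
8.38578450e+01, -1.23365323e+01]), 'qvel': array([-0.07808988, -0.00639897,  0.00944212, -0.01712082, -0.1105495 ,
        0.01006199]), 'joint_efforts': array([ 1.28148986e-03, -4.48324656e+01, -2.31479752e+01,  2.84085741e-05,
        2.88337715e-04,  3.48342871e-05]), 'position': array([0.17550096, 0.52123014, 0.23134453]), 'tool_rot': array([[-9.47719130e-01,  3.19105704e-01,  2.19348329e-07],
       [ 3.19105704e-01,  9.47719129e-01,  4.70759776e-05],
       [ 1.48143324e-05,  4.46847998e-05, -9.99999999e-01]]), 'ft_force': array([0.28321644, 0.32625392, 0.90258621]), 'wrist_torque': array([ 0.02224166,  0.06945172, -0.08301231]), 'gripper_force': 0.0, 'grip_width': 0.08520119353726667}
```

```bash
python3 - <<'E'
import cv2,numpy as np
s=cv2.imread("pics/scene0.png"); d=cv2.imread("pics/side0.png")
cv2.imwrite("pics/a.png",cv2.resize(s[130:370,130:400],None,fx=2.5,fy=2.5,interpolation=cv2.INTER_CUBIC)[:600])
cv2.imwrite("pics/b.png",cv2.resize(d[130:330,180:400],None,fx=3,fy=3,interpolation=cv2.INTER_CUBIC))
E
```

```text
(no output)
```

View pics/a.png

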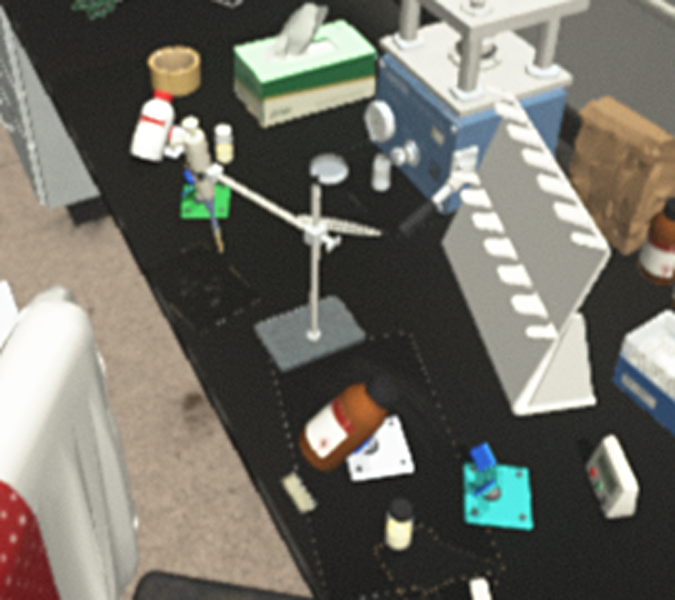

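View pics/b.png

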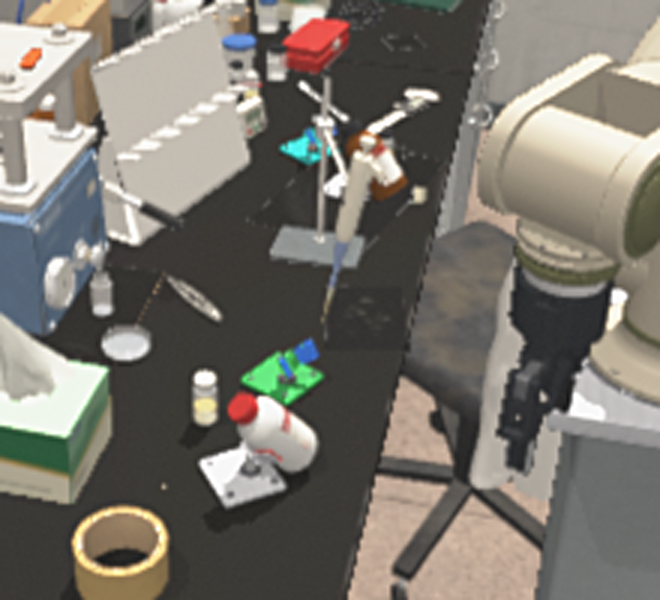

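View pics/scene0.png

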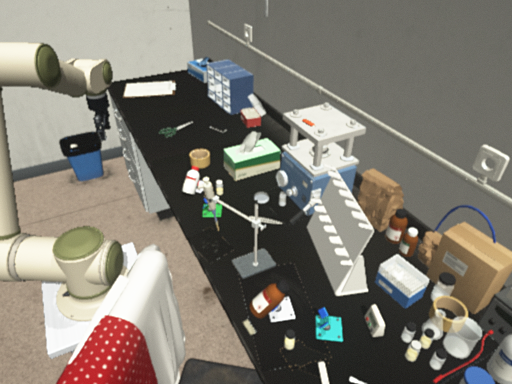

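```bash
cat > fit.py <<'E'
from h import *
from scipy.optimize import least_squares
B={"white_bottle":(.026,.110,.016,.015,.075),"amber_bottle":(.029,.125,.0175,.017,.080)}
def segs(b):
    R,H,rc,hc,zc=B[b]
    P=np.array([[0,0],[R,0],[R,zc],[rc,H-hc],[rc,H],[0,H]]); return P[:-1],P[1:]
def dist(b,r,z):
    q=np.c_[r,z]; best=np.full(len(q),9.)
    for a,c in zip(*segs(b)):
        t=np.clip((q-a)@(c-a)/((c-a)@(c-a)),0,1)
        best=np.minimum(best,np.linalg.norm(q-a-t[:,None]*(c-a),axis=1))
    return best
def model(b,pts,p,lean):
    ox,oy,az=p; R=B[b][0]; e=np.array([np.cos(az),np.sin(az),0]); k=np.array([0,0,1.])
    ax=np.sin(lean)*e+np.cos(lean)*k; foot=np.array([ox,oy,0])+R*(-np.cos(lean)*e+np.sin(lean)*k)
    d=pts-foot; z=d@ax; r=np.linalg.norm(d-z[:,None]*ax,axis=1); return dist(b,r,z),foot,ax
def cloud(cam,b,near,im,d,rad=.12):
    out=[]
    for r in cams.outline_of(cam,b)[:3]:
        m=cv2.erode(r["mask"].astype(np.uint8),np.ones((2,2)))>0
        v,u=np.nonzero(m&(d>0))
        c=cams.calibration(cam); f,cx,cy=K(c); D=d[v,u]
        P=np.c_[(u-cx)/f*D,-(v-cy)/f*D,-D,np.ones(len(D))]@np.linalg.inv(np.array(c["view"])).T
        P=P[:,:3]; k=np.linalg.norm(P[:,:2]-near,axis=1)<rad
        print(cam,b,round(r["p"],2),k.mean().round(2) if len(k) else 0,k.sum(),P.mean(0).round(3))
        if len(k) and k.mean()>.6: out.append(P[k]); break
    return np.vstack(out) if out else np.zeros((0,3))
E
python3 - <<'E'
from fit import *
near={"white_bottle":(.44,.31),"amber_bottle":(.43,-.31)}
pts={b:[] for b in B}
for cam in ["scene","side"]:
    im,d=cams.get_image(cam)
    for b in B: pts[b].append(cloud(cam,b,near[b],im,d))
for b in B:
  for P,nm in [(np.vstack(pts[b]),"both"),(pts[b][0],"scene"),(pts[b][1],"side")]:
    if len(P)<20: continue
    best=None
    for az in np.radians(range(-120,121,30)):
        s=least_squares(lambda p:model(b,P,p,np.radians(40))[0],[*P.mean(0)[:2],az],loss="soft_l1",f_scale=.004,x_scale=[.01,.01,.2])
        if best is None or s.cost<best.cost: best=s
    r,foot,ax=model(b,P,best.x,np.radians(40))
    e=np.array([np.cos(best.x[2]),np.sin(best.x[2])])
    print(b,nm,len(P),"O",best.x[:2].round(4),"az",np.degrees(best.x[2]).round(1),"med res",np.median(r).round(4),"cap",(foot+B[b][1]*ax).round(3),"spot",(best.x[:2]-B[b][0]*e).round(3),
     "spotpix",np.round(pix("scene",np.r_[best.x[:2]-B[b][0]*e,0])),"cappix",np.round(pix("scene",foot+B[b][1]*ax)),np.round(pix("side",foot+B[b][1]*ax)))
E
```

```text
scene white_bottle 0.84 1.0 257 [0.436 0.323 0.06 ]
scene amber_bottle 0.58 1.0 764 [ 0.431 -0.325  0.076]
side white_bottle 0.55 1.0 378 [0.435 0.361 0.065]
side amber_bottle 0.62 0.99 154 [ 0.425 -0.286  0.064]
white_bottle both 635 O [0.4334 0.3367] az 37.8 med res 0.0017 cap [0.474 0.368 0.101] spot [0.413 0.321] spotpix [188. 195.] cappix [196. 165.] [259. 264.]
white_bottle scene 257 O [0.4335 0.3366] az 42.4 med res 0.0023 cap [0.471 0.371 0.101] spot [0.414 0.319] spotpix [188. 196.] cappix [195. 165.] [260. 265.]
white_bottle side 378 O [0.4332 0.3369] az 36.4 med res 0.0013 cap [0.474 0.367 0.101] spot [0.412 0.321] spotpix [188. 195.] cappix [196. 165.] [259. 264.]
amber_bottle both 918 O [ 0.427  -0.3073] az -16.5 med res 0.0013 cap [ 0.483 -0.324  0.114] spot [ 0.399 -0.299] spotpix [255. 313.] cappix [286. 283.] [295. 170.]
amber_bottle scene 764 O [ 0.4271 -0.3077] az -15.8 med res 0.0011 cap [ 0.483 -0.324  0.114] spot [ 0.399 -0.3  ] spotpix [255. 313.] cappix [286. 283.] [295. 170.]
amber_bottle side 154 O [ 0.4277 -0.3058] az -19.0 med res 0.0024 cap [ 0.483 -0.325  0.114] spot [ 0.4   -0.296] spotpix [254. 312.] cappix [286. 283.] [295. 170.]
```

```bash
python3 - <<'E'
from fit import *
for cam in ["scene","side"]:
    d=np.load(cam+"0.npy"); c=cams.calibration(cam); f,cx,cy=K(c)
    v,u=np.nonzero(d>0); D=d[v,u]
    P=(np.c_[(u-cx)/f*D,-(v-cy)/f*D,-D,np.ones(len(D))]@np.linalg.inv(np.array(c["view"])).T)[:,:3]
    for nm,y0,y1 in [("white",.16,.56),("amber",-.5,-.05)]:
        print(cam,nm,"rows x .30..0.68 step .04, cols y from",y0,"step .05: max z cm")
        for x in np.arange(.34,.70,.04):
            print(round(x,2),[int(100*max([0,*P[(abs(P[:,0]-x-.02)<.02)&(abs(P[:,1]-y-.025)<.025),2]])) for y in np.arange(y0,y1,.05)])
o=observe(); R=o["tool_rot"]; p=o["position"]
a=np.radians(37.8); e=np.array([np.cos(a),np.sin(a),0]); T=np.array([.433,.337,0])+.105*e
x=-e; z=np.array([0,0,-1.]); y=np.cross(z,x); d=T-p; print("target",T,"tool dx,dy cm",100*d@x,100*d@y, "turn z",-(217.8-np.degrees(np.arctan2(R[1,0],R[0,0])))*np.pi/180)
E
```

```text
scene white rows x .30..0.68 step .04, cols y from 0.16 step .05: max z cm
0.34 [0, 0, 0, 0, 0, 0, 0, 0]
0.38 [0, 0, 4, 6, 0, 0, 0, 0]
0.42 [5, 4, 4, 10, 10, 0, 0, 0]
0.46 [1, 0, 0, 10, 10, 0, 0, 3]
0.5 [0, 0, 5, 0, 0, 0, 4, 4]
0.54 [0, 0, 5, 0, 0, 0, 4, 5]
0.58 [0, 0, 0, 0, 0, 0, 4, 5]
0.62 [1, 0, 0, 9, 10, 9, 0, 0]
0.66 [1, 0, 0, 9, 14, 9, 0, 0]
scene amber rows x .30..0.68 step .04, cols y from -0.5 step .05: max z cm
0.34 [0, 0, 0, 0, 0, 0, 0, 0, 0]
0.38 [0, 0, 0, 8, 7, 0, 0, 0, 0]
0.42 [0, 6, 1, 11, 9, 0, 1, 1, 19]
0.46 [0, 0, 1, 12, 0, 0, 19, 27, 19]
0.5 [5, 5, 0, 1, 0, 0, 19, 1, 1]
0.54 [1, 5, 4, 0, 0, 0, 1, 1, 0]
0.58 [0, 1, 0, 0, 0, 0, 0, 0, 0]
0.62 [1, 0, 14, 14, 0, 0, 0, 0, 0]
0.66 [5, 0, 28, 28, 14, 14, 3, 0, 7]
side white rows x .30..0.68 step .04, cols y from 0.16 step .05: max z cm
0.34 [0, 0, 0, 0, 0, 0, 0, 0]
0.38 [0, 0, 0, 6, 5, 0, 0, 0]
0.42 [5, 5, 0, 9, 10, 0, 0, 0]
0.46 [4, 5, 0, 10, 10, 0, 0, 0]
0.5 [0, 0, 6, 1, 1, 0, 4, 5]
0.54 [0, 0, 6, 0, 0, 0, 5, 4]
0.58 [0, 0, 0, 0, 0, 0, 4, 5]
0.62 [1, 0, 0, 9, 10, 9, 0, 0]
0.66 [1, 0, 0, 9, 14, 9, 0, 0]
side amber rows x .30..0.68 step .04, cols y from -0.5 step .05: max z cm
0.34 [0, 0, 0, 0, 0, 0, 0, 0, 0]
0.38 [0, 0, 0, 7, 7, 0, 0, 0, 0]
0.42 [0, 6, 0, 11, 9, 0, 0, 1, 19]
0.46 [0, 0, 0, 12, 11, 0, 18, 27, 19]
0.5 [0, 4, 0, 0, 1, 0, 19, 19, 1]
0.54 [0, 4, 5, 0, 0, 0, 0, 0, 1]
0.58 [0, 1, 0, 0, 0, 0, 0, 0, 0]
0.62 [2, 0, 13, 14, 3, 0, 0, 0, 0]
0.66 [5, 5, 28, 28, 28, 14, 14, 0, 7]
target [0.51596628 0.40135524 0.        ] tool dx,dy cm -19.554206664463198 -30.3398810301801 turn z -0.9845076390263159
```

Emit:
move_arm:
  jaw: [0,0,0,0,0,0,0,0]
  dp:
    - [0,0,0]
    - [0,0,0]
    - [0,0,0]
    - [0,0,0]
    - [0,0,0]
    - [0,0,0]
    - [0,0,0]
    - [0,0,0]
  turn:
    - [0,0,-0.123]
    - [0,0,-0.123]
    - [0,0,-0.123]
    - [0,0,-0.123]
    - [0,0,-0.123]
    - [0,0,-0.123]
    - [0,0,-0.123]
    - [0,0,-0.123]

```text
time_s: 2.17
position: [0.1755, 0.5212, 0.2313]
tool_rot: [[-0.787, -0.617, 0.0], [-0.617, 0.787, -0.0], [-0.0, -0.0, -1.0]]
ft_force: [-0.7, 0.2, -1.3]
grip_width: -0.0001
gripper_force: 0.0
```

Emit:
move_arm:
  jaw: [0,0,0,0,0,0,0,0,0,0,0,0]
  dp:
    - [-1.95,-3.03,0]
    - [-1.95,-3.03,0]
    - [-1.95,-3.03,0]
    - [-1.95,-3.03,0]
    - [-1.95,-3.03,0]
    - [-1.95,-3.03,0]
    - [-1.95,-3.03,0]
    - [-1.95,-3.03,0]
    - [-1.95,-3.03,0]
    - [-1.95,-3.03,0]
    - [0,0,0]
    - [0,0,0]
  turn:
    - [0,0,0]
    - [0,0,0]
    - [0,0,0]
    - [0,0,0]
    - [0,0,0]
    - [0,0,0]
    - [0,0,0]
    - [0,0,0]
    - [0,0,0]
    - [0,0,0]
    - [0,0,0]
    - [0,0,0]

```text
time_s: 3.17
position: [0.5166, 0.4001, 0.2304]
tool_rot: [[-0.792, -0.61, -0.001], [-0.61, 0.792, -0.0], [0.001, 0.0, -1.0]]
ft_force: [-0.8, 0.1, -0.3]
grip_width: 0.0003
gripper_force: 0.0
```

Emit:
move_arm:
  jaw: [0,0,0,0,0,0]
  dp:
    - [0,0,3]
    - [0,0,4]
    - [0,0,4]
    - [0,0,3]
    - [0,0,1]
    - [0,0,0]
  turn:
    - [0,0,0]
    - [0,0,0]
    - [0,0,0]
    - [0,0,0]
    - [0,0,0]
    - [0,0,0]

```text
time_s: 3.67
position: [0.5135, 0.4013, 0.0794]
tool_rot: [[-0.79, -0.613, -0.004], [-0.613, 0.79, -0.002], [0.005, 0.001, -1.0]]
ft_force: [-0.2, 0.3, 0.3]
grip_width: 0.0001
gripper_force: 0.0
```

```bash
python3 - <<'E'
from h import *
im,d=cams.get_image("side"); cv2.imwrite("pics/c.png",cv2.resize(im[200:340,180:360,::-1],None,fx=4,fy=4,interpolation=cv2.INTER_CUBIC))
E
```

```text
(no output)
```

View pics/c.png

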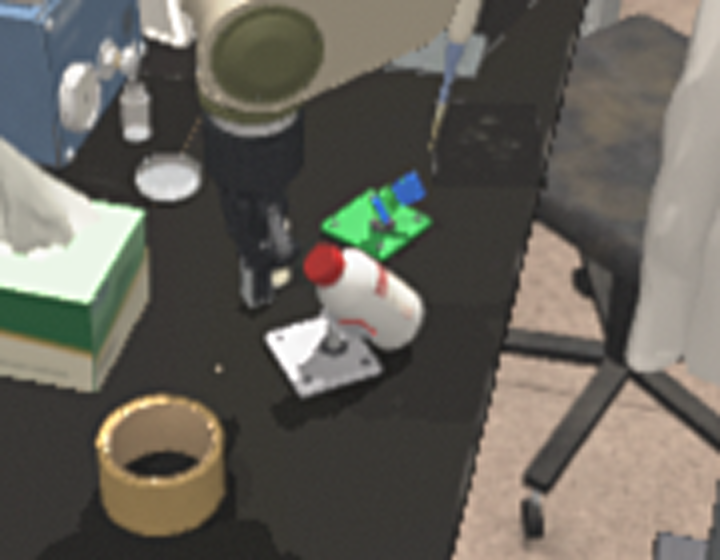

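The side view shows the shut fingertips at crop (255,290), behind the red cap (325,262) and clear of the rest, tape and vial.

Emit:
move_arm:
  jaw: [0,0,0,0,0,0,0,0,0,0,0,0]
  dp:
    - [1,0,0]
    - [1,0,0]
    - [0.5,0,0]
    - [0.3,0,0]
    - [0.3,0,0]
    - [0.3,0,0]
    - [0.3,0,0]
    - [0.3,0,0]
    - [0.3,0,0]
    - [0.3,0,0]
    - [0.3,0,0]
    - [0,0,0]
  turn:
    - [0,0,0]
    - [0,0,0]
    - [0,0,0]
    - [0,0,0]
    - [0,0,0]
    - [0,0,0]
    - [0,0,0]
    - [0,0,0]
    - [0,0,0]
    - [0,0,0]
    - [0,0,0]
    - [0,0,0]

```text
time_s: 4.72
position: [0.476, 0.3708, 0.0813]
tool_rot: [[-0.79, -0.612, -0.001], [-0.612, 0.79, -0.0], [0.001, 0.0, -1.0]]
ft_force: [0.6, 0.7, 0.7]
grip_width: -0.0004
gripper_force: 0.0
```

```bash
cat >> fit.py <<'E'
def state(b,O,az,cs=("scene","side")):
    az=np.radians(az); P=[]
    for cam in cs:
        im,d=cams.get_image(cam); P.append(cloud(cam,b,np.array(O),im,d,.1))
    P=np.vstack(P)
    for l0 in (.01,.3,.6):
        s=least_squares(lambda p:model(b,P,[p[0],p[1],az],p[2])[0],[*O,l0],loss="soft_l1",f_scale=.004,x_scale=[.01,.01,.2])
        print("O",s.x[:2].round(4),"lean",np.degrees(s.x[2]).round(1),"cost",s.cost.round(6),len(P))
E
python3 -c "
from fit import *
state('white_bottle',[.433,.337],37.8)
o=observe();print(o['position'],o['ft_force'])"
```

```text
scene white_bottle 0.67 1.0 270 [0.433 0.313 0.063]
O [0.4361 0.3307] lean 29.9 cost 0.001078 270
O [0.4361 0.3307] lean 29.9 cost 0.001078 270
O [0.436  0.3306] lean 30.1 cost 0.001078 270
[0.47659159 0.37120595 0.08131784] [ 1.00143561  0.70206604 -0.13563275]
```

Lean is about 30°, as predicted; carry on slowly.

Emit:
move_arm:
  jaw: [0,0,0,0,0,0,0,0,0,0]
  dp:
    - [0.2,0,0]
    - [0.2,0,0]
    - [0.2,0,0]
    - [0.2,0,0]
    - [0.2,0,0]
    - [0,0,0]
    - [0,0,0]
    - [0,0,0]
    - [0,0,0]
    - [0,0,0]
  turn:
    - [0,0,0]
    - [0,0,0]
    - [0,0,0]
    - [0,0,0]
    - [0,0,0]
    - [0,0,0]
    - [0,0,0]
    - [0,0,0]
    - [0,0,0]
    - [0,0,0]

```text
time_s: 5.75
position: [0.4687, 0.365, 0.0813]
tool_rot: [[-0.791, -0.612, 0.0], [-0.612, 0.791, 0.0], [-0.0, -0.0, -1.0]]
ft_force: [-1.2, -0.6, 0.3]
grip_width: -0.0004
gripper_force: 0.0
```

```bash
python3 -c "
from fit import *
state('white_bottle',[.433,.337],37.8)
o=observe();print(o['position'],o['ft_force'])"
```

```text
scene white_bottle 0.54 1.0 275 [0.418 0.299 0.057]
side white_bottle 0.67 1.0 378 [0.413 0.335 0.06 ]
O [0.4395 0.3324] lean 1.4 cost 0.001687 653
O [0.4395 0.3324] lean 1.4 cost 0.001687 653
O [0.4395 0.3324] lean 1.4 cost 0.001687 653
[0.46861981 0.36501245 0.08132842] [-1.01276769  0.45177578 -0.96895605]
```

Emit:
move_arm:
  jaw: [0,0,0,0,0,0,0,0,0,0,0,0]
  dp:
    - [-1,0,0]
    - [-2,0,0]
    - [-2,0,0]
    - [0,0,-3.5]
    - [0,0,-3.5]
    - [0,0,-3.7]
    - [0,0,-3.7]
    - [0,0,-3.7]
    - [0,0,-3.7]
    - [0,0,-3.6]
    - [0,0,0]
    - [0,0,0]
  turn:
    - [0,0,0]
    - [0,0,0]
    - [0,0,0]
    - [0,0,0]
    - [0,0,0.1]
    - [0,0,0.12]
    - [0,0,0.12]
    - [0,0,0.12]
    - [0,0,0.12]
    - [0,0,0.123]
    - [0,0,0.123]
    - [0,0,0.122]

```text
time_s: 6.95
position: [0.5084, 0.3958, 0.3379]
tool_rot: [[-0.957, 0.291, 0.005], [0.291, 0.957, 0.002], [-0.004, 0.004, -1.0]]
ft_force: [0.9, -0.7, -1.8]
grip_width: 0.0002
gripper_force: 0.0
```

Emit:
move_arm:
  jaw: [0,0,0,0,0,0,0,0,0,0,0,0]
  dp:
    - [-0.07,-3.4,0]
    - [-0.07,-3.4,0]
    - [-0.07,-3.4,0]
    - [-0.07,-3.4,0]
    - [-0.07,-3.4,0]
    - [-0.07,-3.4,0]
    - [-0.07,-3.4,0]
    - [-0.07,-3.4,0]
    - [-0.07,-3.4,0]
    - [-0.07,-3.4,0]
    - [-0.07,-3.4,0]
    - [-0.07,-3.4,0]
  turn:
    - [0,0,0]
    - [0,0,0]
    - [0,0,0]
    - [0,0,0]
    - [0,0,0]
    - [0,0,0]
    - [0,0,0]
    - [0,0,0]
    - [0,0,0]
    - [0,0,0]
    - [0,0,0]
    - [0,0,0]

```text
time_s: 7.95
position: [0.3991, 0.0009, 0.3355]
tool_rot: [[-0.959, 0.284, 0.001], [0.284, 0.959, -0.0], [-0.001, -0.0, -1.0]]
ft_force: [0.5, -0.1, -0.2]
grip_width: -0.0
gripper_force: 0.0
```

Emit:
move_arm:
  jaw: [0,0,0,0,0,0,0,0,0,0,0,0]
  dp:
    - [-2.05,-2.6,0]
    - [-2.05,-2.6,0]
    - [-2.05,-2.6,0]
    - [-2.05,-2.6,0]
    - [-2.05,-2.6,0]
    - [-2.05,-2.6,0]
    - [-2.05,-2.6,0]
    - [-2.05,-2.6,0]
    - [-2.05,-2.6,0]
    - [-2.05,-2.6,0]
    - [-2.05,-2.6,0]
    - [0,0,0]
  turn:
    - [0,0,0]
    - [0,0,0]
    - [0,0,0]
    - [0,0,0]
    - [0,0,0]
    - [0,0,0]
    - [0,0,0]
    - [0,0,0]
    - [0,0,0]
    - [0,0,0]
    - [0,0,0]
    - [0,0,0]

```text
time_s: 8.95
position: [0.5353, -0.341, 0.3325]
tool_rot: [[-0.958, 0.288, -0.002], [0.288, 0.958, 0.001], [0.003, 0.0, -1.0]]
ft_force: [1.0, 0.3, -0.4]
grip_width: 0.0001
gripper_force: 0.0
```

Descend to z ≈ 0.085 and look.

Emit:
move_arm:
  jaw: [0,0,0,0,0,0,0,0,0]
  dp:
    - [0,0,3]
    - [0,0,4]
    - [0,0,4]
    - [0,0,4]
    - [0,0,4]
    - [0,0,3]
    - [0,0,2]
    - [0,0,0.8]
    - [0,0,0]
  turn:
    - [0,0,0]
    - [0,0,0]
    - [0,0,0]
    - [0,0,0]
    - [0,0,0]
    - [0,0,0]
    - [0,0,0]
    - [0,0,0]
    - [0,0,0]

```text
time_s: 9.7
position: [0.5342, -0.3356, 0.0858]
tool_rot: [[-0.959, 0.285, -0.002], [0.285, 0.959, 0.002], [0.003, 0.001, -1.0]]
ft_force: [0.6, -0.1, -0.5]
grip_width: -0.0001
gripper_force: 0.0
```

```bash
python3 - <<'E'
from h import *
im,d=cams.get_image("scene"); cv2.imwrite("pics/d.png",cv2.resize(im[220:370,210:390,::-1],None,fx=4,fy=4,interpolation=cv2.INTER_CUBIC))
E
```

```text
(no output)
```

View pics/d.png

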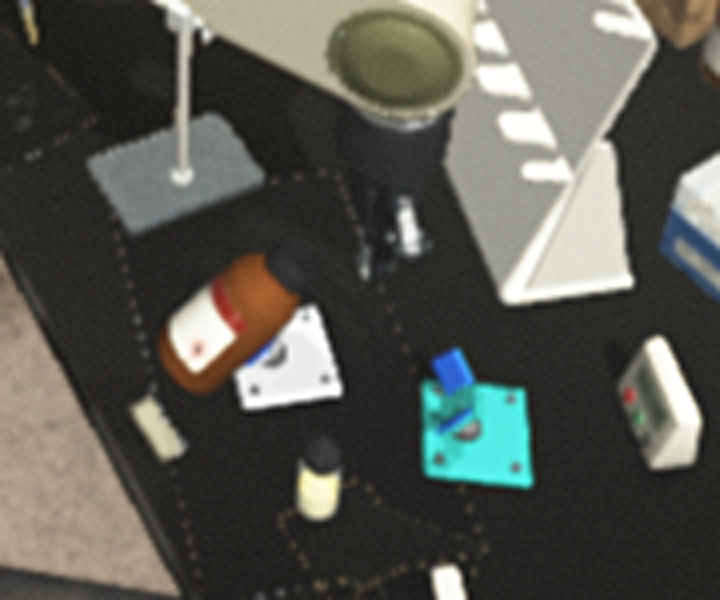

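The fingertips at crop (385,255) are behind the amber bottle's black cap (290,265), in line with it and clear of everything.

Emit:
move_arm:
  jaw: [0,0,0,0,0,0,0,0,0,0,0,0]
  dp:
    - [1,0,0]
    - [1,0,0]
    - [0.5,0,0]
    - [0.3,0,0]
    - [0.3,0,0]
    - [0.3,0,0]
    - [0.3,0,0]
    - [0.3,0,0]
    - [0.3,0,0]
    - [0.3,0,0]
    - [0.2,0,0]
    - [0,0,0]
  turn:
    - [0,0,0]
    - [0,0,0]
    - [0,0,0]
    - [0,0,0]
    - [0,0,0]
    - [0,0,0]
    - [0,0,0]
    - [0,0,0]
    - [0,0,0]
    - [0,0,0]
    - [0,0,0]
    - [0,0,0]

```text
time_s: 10.75
position: [0.4883, -0.3224, 0.0873]
tool_rot: [[-0.959, 0.285, -0.0], [0.285, 0.959, 0.0], [0.0, 0.0, -1.0]]
ft_force: [-0.3, -0.3, 0.0]
grip_width: 0.0002
gripper_force: 0.0
```

```bash
python3 -c "
from fit import *
state('amber_bottle',[.427,-.307],-16.5)
o=observe();print(o['position'],o['ft_force'])"
```

```text
scene amber_bottle 0.88 1.0 664 [ 0.421 -0.322  0.077]
side amber_bottle 0.53 0.95 199 [ 0.423 -0.279  0.074]
O [ 0.4266 -0.3047] lean 31.4 cost 0.002229 863
O [ 0.4266 -0.3047] lean 31.4 cost 0.002229 863
O [ 0.4266 -0.3047] lean 31.4 cost 0.002229 863
[ 0.48874501 -0.32262836  0.08730069] [ 0.83637088  0.5770049  -0.12465403]
```

Emit:
move_arm:
  jaw: [0,0,0,0,0,0,0,0,0,0,0,0]
  dp:
    - [0.2,0,0]
    - [0.2,0,0]
    - [0.2,0,0]
    - [0.2,0,0]
    - [0.2,0,0]
    - [0.2,0,0]
    - [0,0,0]
    - [0,0,0]
    - [0,0,0]
    - [0,0,0]
    - [0,0,0]
    - [0,0,0]
  turn:
    - [0,0,0]
    - [0,0,0]
    - [0,0,0]
    - [0,0,0]
    - [0,0,0]
    - [0,0,0]
    - [0,0,0]
    - [0,0,0]
    - [0,0,0]
    - [0,0,0]
    - [0,0,0]
    - [0,0,0]

```text
time_s: 11.95
position: [0.4772, -0.3191, 0.0873]
tool_rot: [[-0.959, 0.285, -0.0], [0.285, 0.959, 0.0], [0.0, -0.0, -1.0]]
ft_force: [-1.0, 1.1, -0.5]
grip_width: 0.0006
gripper_force: 0.0
```

```bash
python3 -c "
from fit import *
state('amber_bottle',[.427,-.307],-16.5)
o=observe();print(o['position'],o['ft_force'])"
```

```text
scene amber_bottle 0.66 1.0 605 [ 0.394 -0.315  0.077]
side amber_bottle 0.69 1.0 240 [ 0.399 -0.276  0.067]
O [ 0.4268 -0.3053] lean 3.5 cost 0.002036 845
O [ 0.4268 -0.3053] lean 3.5 cost 0.002036 845
O [ 0.4268 -0.3053] lean 3.5 cost 0.002036 845
[ 0.47719341 -0.31915094  0.08731281] [-0.56812968 -0.58027156  0.53253762]
```

Emit:
move_arm:
  jaw: [0,0,0,0,0,0,0,0,0,0]
  dp:
    - [-1,0,0]
    - [-2,0,0]
    - [-2,0,0]
    - [0,0,-3]
    - [0,0,-3]
    - [0,0,-3]
    - [0,0,-3]
    - [0,0,0]
    - [0,0,0]
    - [0,0,0]
  turn:
    - [0,0,0]
    - [0,0,0]
    - [0,0,0]
    - [0,0,0]
    - [0,0,0]
    - [0,0,0]
    - [0,0,0]
    - [0,0,0]
    - [0,0,0]
    - [0,0,0]

```text
time_s: 12.98
position: [0.5248, -0.3331, 0.2064]
tool_rot: [[-0.959, 0.285, -0.001], [0.285, 0.959, 0.001], [0.001, 0.001, -1.0]]
ft_force: [0.2, -0.7, -0.1]
grip_width: -0.0001
gripper_force: 0.0
```

```bash
python3 -c "
from fit import *
state('amber_bottle',[.427,-.307],-16.5)
state('white_bottle',[.433,.337],37.8)
a,_=cams.get_image('scene');b,_=cams.get_image('side')
r=lambda x:cv2.resize(x[...,::-1],(400,400),interpolation=cv2.INTER_CUBIC)
cv2.imwrite('pics/e.png',np.hstack([r(a[230:350,220:340]),r(b[220:340,210:330])]))"
```

```text
scene amber_bottle 0.68 1.0 619 [ 0.391 -0.315  0.073]
side amber_bottle 0.57 1.0 227 [ 0.395 -0.273  0.063]
O [ 0.4266 -0.3051] lean 0.0 cost 0.002051 846
O [ 0.4266 -0.3051] lean -0.0 cost 0.002051 846
O [ 0.4266 -0.3051] lean -0.0 cost 0.002051 846
scene white_bottle 0.62 1.0 286 [0.413 0.296 0.055]
side white_bottle 0.94 1.0 383 [0.412 0.333 0.063]
O [0.4381 0.3314] lean -0.2 cost 0.001532 669
O [0.4381 0.3314] lean -0.2 cost 0.001532 669
O [0.4381 0.3314] lean -0.2 cost 0.001532 669
```

View pics/e.png

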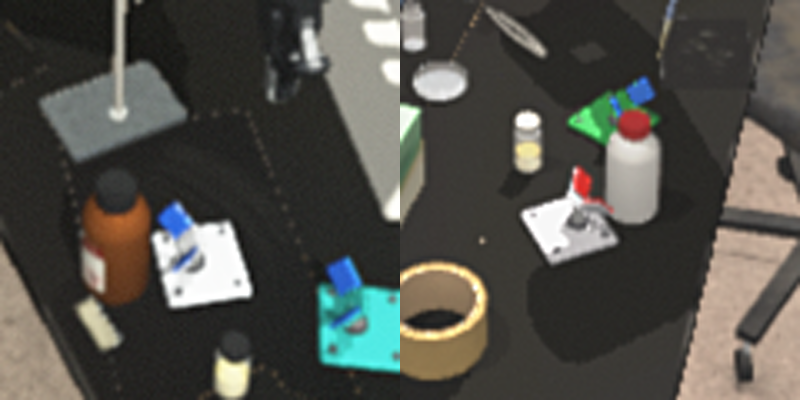

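Both bottles now stand upright in front of their rests: the amber one at left crop (115,240), the white one at right crop (633,170). The bystanders have not moved, and the arm is clear.

```bash
python3 -c "
from rig import ticket
print(ticket.close_job())"
```

```text
the job is handed in; nothing more can be done
None
```

Both bottles stand upright in front of their own rests, about 0° of lean and within roughly 1 cm of their spots by camera fit; nothing else looked moved, and the job is handed in (no verdict was returned).

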